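Clear the corner jig, tip out the offcut bay, clamp the next rail

ROBOT

A 7-joint arm with a two-finger parallel gripper is mounted at the origin on a cart in front of the work surface, level with it; the furniture and walls round the work are solid. World frame = base frame: x ahead of the robot, y to its left, z up, the work surface at z = 0. Lengths are in m, angles in rad, forces in N, time in s.
With the tool pointing down it reaches from about 0.4 to 0.875 m from the base axis. Payload 6.5 kg.
Tool frame: the origin (TCP) lies on the mounting face of the last link; the fingertips stand 173 mm ahead of it and the grasp point (between the pads) lies 155 mm ahead of it; z points along the fingers, y is the line along which they close (so a half turn about z gives the same grasp; the last joint's range is limited). The gripper opens to 85 mm and grips with 20 to 120 N. Pads are 22 mm wide; open, the fingers measure 114 mm over their backs; the gripper's body (76 mm by 85 mm) begins 54 mm behind the grasp point. The pads swing forward as they close: fully open they stand 13 mm farther back than shut.
Start: joints at [-1.262, 0.536, -0.004, 1.538, 0.003, 1.067, -0.071], TCP at [0.238, 0.605, 0.405] pointing down, gripper open.
Joint ranges: [-2.7, 2.7], [-0.37, 2.16], [-1.27, 1.26], [0.24, 2.4], [-1.31, 4.45], [0.19, 1.91], [-2.76, 2.76]. Speed limits (rad/s): [2.39, 2.39, 3.14, 3.14, 3.14, 3.14, 3.14].

INTERFACE

Orientations are given as a 3x3 rotation matrix whose columns are the frame's x, y, z axes.
In Python, from station import arm, eoat, ik, grab_frame, camera_info, order, readout gives the robot as it stands. Calls block until the motion is done:
- arm.move_ptp(position, orientation): joint-space move of the TCP to a pose.
- arm.move_linear(position, feed=0.15, orientation=None, contact_N=None): straight line of the TCP; orientation=None keeps the orientation; feed is the mean speed in m/s. With contact_N (N) it stops when the force on the tool has changed by that much, and returns True; else False.
- arm.set_joints(angles): joint-space move.
- eoat.set_gripper(opening, squeeze=None): opening from 0.0 (shut) to 1.0 (fully open); squeeze is the grip in N (None keeps the last); returns when the fingers have stopped.
- arm.sleep(seconds).
- ik(position, orientation): joint angles nearest the present ones, or None.
- grab_frame(name): name is "scene" or "side" or "wrist"; returns the picture (420x560x3 uint8, blue, green, red); there is no depth.
- camera_info(name): a dict with "intrinsics" (3x3 intrinsics, pixels), "rvec" (rotation vector, rad) and "tvec" (3), from world to camera coordinates, as OpenCV has them. Camera axes: x right, y down, z forward; pixel columns grow to the right and rows downward; lengths in m; the calibration is good to about 2 mm. A picture is of the moment at which its call begins: read the wrist's pose just before it. camera_info takes no time and is no camera call; for the wrist camera it gives the pose at the moment of the call.
A pose or a line that the arm cannot do raises arm.MotionError and nothing moves.
- order.finish_job(): hands the job in; it is judged then, once.
Readings, each from a call of its own:
- readout.current_time(): time.
- readout.current_q(): joint angles.
- readout.current_joint_velocities(): joint speeds.
- readout.current_effort(): joint torques, N m.
- readout.current_tool_pos(): TCP position.
- readout.current_orientation(): TCP orientation.
- readout.current_force(): force on the tool from outside, world axes, zero at the start.
- readout.current_moment(): the same for the moment, N m.
- readout.current_width(): opening from 0.0 (shut) to 1.0 (fully open).
- readout.current_grasp_force(): force on a finger pad.
Only numpy, scipy, OpenCV 4.12 (cv2) and the standard library are available. Lean on these libraries where they do the work, as an engineer would, in place of code of your own. Each camera call takes 0.05 s, during which the arm holds its last target. There are 200 camera calls.

TASK

Make the corner jig ready for the next rail: put every offcut that lies on its bed into the offcut bay of the two-bay tote, then carry the tote to the slatted crate, tip the offcuts out over their end into the crate while all the turned feet stay in the other bay, and stand the tote back upright on the bench. Then lay the rail on the bed and, with the clamp still open, push it square under the clamp foot and fully home into the corner, its long side against the long fence and its end against the short one. Finally flip the cam lever over its high point until it snaps closed.

Things in the scene. Friction and masses are not known exactly. Their poses are not given: they have to be found in the camera images.
- jig: corner jig, fixed on the bench: plywood base 170 x 250 mm (x, y); origin: centre of its underside. Two wooden fences, 24 mm above the bed: the long one along the far +x edge (inner face at x = +65 mm, full width), the short one along the -y edge (inner face at y = -105 mm, x = -71 to +65 mm). A cam clamp stands on the long fence.
- bed (a point): middle of the free bed of the jig (jig frame x = -10, y = +10, z = +18 mm: the bed surface is 18 mm above the bench); axes as the jig's. The bed reaches from x = -85 mm to the long fence and from the short fence to y = +125 mm and is open at -x and +y.
- jig_corner (a point): inner corner of the jig where the two fence faces meet, on the bed (jig frame x = +65, y = -105, z = +18 mm); axes as the jig's
- clamp_arm (a point): underside of the clamp's rubber foot (20 mm wide) when open: jig frame x = +47, y = -30, z = +44 mm, 26 mm above the bed. The fixed steel arm over it (y = -52 to -8 mm) overhangs the bed from x = +33 mm to the long fence, underside at z = 56 mm, cheeks up to z = 100 mm. A 20 mm rail slides in under it from -x but cannot be lowered in from above.
- rail: planed wooden rail 150 x 66 x 20 mm (x, y, z), 110 to 230 g, two dowel holes in each end; origin: centre of its underside. It starts flat on the bench between vice and tote. Home in the jig its long side touches the long fence and one end the short fence (either way round): its centre is then at jig x = +32, y = -30 mm.
- cam_lever (a joint): cam lever, rad: 0 = open (leaning back, 0.25 rad past upright towards jig +x), 1.75 = closed (nearly level, pointing to jig -x). It swings in the jig's plane y = -30 mm. A spring pushes it back open (about 8 N at the grip) until the high point at about 1.4 rad; beyond, it snaps to 1.75 and stays. Closing lowers the foot 6 mm, onto a 20 mm rail.
- lever_grip (a point): middle of the black cross grip on the end of the cam lever, a round bar 18 mm thick and 40 mm long (along jig y) with flat ends, 115 mm from the pivot; the fingers can take it from above across its two ends and lead it round the arc, or push it. Jig frame: open x = +75, z = +201 mm; closed x = -68, z = +98 mm; always y = -30 mm
- lever_pivot (a point): axle of the cam lever, along jig y (jig frame x = +47, y = -30, z = +90 mm)
- tote: plywood two-bay carrying tote, loose, 0.4 kg empty (0.8 kg full), 240 x 120 mm (x, y); origin: centre of its underside. Side walls (y = +-57 mm) 62 mm high, divider at x = 0 (8 mm thick) 102 mm high. Each end is an open chute: the 6 mm floor, flat to x = +-72 mm, rises at 20 degrees to a lip 22 mm high at x = +-117 mm.
- offcut_bay (a point): middle of the floor of the offcut bay, the -x bay (tote frame x = -55, z = +6 mm); inside x = -4 to -117, y = -54 to +54 mm; axes as the tote's. Offcuts slide easily in it (friction about 0.3) and leave over the lip when the tote leans 40 to 55 degrees to that end; held level it loses nothing.
- feet_bay (a point): middle of the floor of the feet bay, the +x bay (tote frame x = +55, z = +6 mm), same size. When the tote leans to the offcut end the feet come to lie against the divider.
- tote_handle (a point): middle of the tote's wooden handle, a bar 24 mm thick (x), 30 mm high and 108 mm long (y) between two uprights 120 mm apart that end 20 mm above its centre; 150 mm above the underside, 33 mm free between bar and divider; axes as the tote's
- tote_lip (a point): middle of the lip at the offcut end of the tote (tote frame x = -116, z = +21 mm)
- crate: open wooden slatted crate for scrap wood, fixed, 320 x 260 x 105 mm (x, y, z), walls and floor 8 mm; origin: centre of its underside
- foot0: turned wooden furniture foot, a waisted round column 39 mm in diameter and 60 mm tall, 60 g; origin: centre of the end it stands on. It starts standing in the feet bay of the tote (the +x bay of the tote frame).
- foot1: turned wooden furniture foot, a waisted round column 39 mm in diameter and 60 mm tall, 60 g; origin: centre of the end it stands on. It starts standing in the feet bay of the tote (the +x bay of the tote frame).
- foot2: turned wooden furniture foot, a waisted round column 39 mm in diameter and 60 mm tall, 60 g; origin: centre of the end it stands on. It starts standing in the feet bay of the tote (the +x bay of the tote frame).
- offcut0: plain limewood offcut, a block 30 x 70 x 20 mm (x, y, z), 35 g; origin: centre of its underside. It starts in the offcut bay of the tote.
- offcut1: plain limewood offcut, a block 30 x 70 x 20 mm (x, y, z), 35 g; origin: centre of its underside. It starts in the offcut bay of the tote.
- offcut2: plain limewood offcut, a block 30 x 70 x 20 mm (x, y, z), 35 g; origin: centre of its underside. It starts flat on the bed of the jig, its length roughly along jig x; it may be absent.
- offcut3: plain limewood offcut, a block 30 x 70 x 20 mm (x, y, z), 35 g; origin: centre of its underside. It starts flat on the bed of the jig, its length roughly along jig x; it may be absent.
- offcut4: plain limewood offcut, a block 30 x 70 x 20 mm (x, y, z), 35 g; origin: centre of its underside. It starts flat on the bed of the jig, its length roughly along jig x; it may be absent.

How it is judged:
On the way, in this order (a step that is already met when the one before it is completed fails the run):
1. every offcut is in the offcut bay of the tote (x of offcut0 in the frame of tote between -0.122 and 0 m and y of offcut0 in the frame of tote between -0.06 and 0.06 m and z of offcut0 in the frame of tote between -0.005 and 0.1 m and x of offcut1 in the frame of tote between -0.122 and 0 m and y of offcut1 in the frame of tote between -0.06 and 0.06 m and z of offcut1 in the frame of tote between -0.005 and 0.1 m and x of offcut2 in the frame of tote between -0.122 and 0 m and y of offcut2 in the frame of tote between -0.06 and 0.06 m and z of offcut2 in the frame of tote between -0.005 and 0.1 m and x of offcut3 in the frame of tote between -0.122 and 0 m and y of offcut3 in the frame of tote between -0.06 and 0.06 m and z of offcut3 in the frame of tote between -0.005 and 0.1 m and x of offcut4 in the frame of tote between -0.122 and 0 m and y of offcut4 in the frame of tote between -0.06 and 0.06 m and z of offcut4 in the frame of tote between -0.005 and 0.1 m), for 0.2 s.
2. the tote is tipped with its offcut lip over the crate (angle between tote's own z axis and vertical above 0.6 rad and x of tote_lip in the frame of crate between -0.16 and 0.16 m and y of tote_lip in the frame of crate between -0.13 and 0.13 m), for 0.1 s.
3. all offcuts are in the crate and the tote stands upright on the bench with the feet in it (x of offcut0 in the frame of crate between -0.16 and 0.16 m and y of offcut0 in the frame of crate between -0.13 and 0.13 m and z of each of offcut0, offcut1, offcut2, offcut3, offcut4 in the frame of crate below 0.1 m and x of offcut1 in the frame of crate between -0.16 and 0.16 m and y of offcut1 in the frame of crate between -0.13 and 0.13 m and x of offcut2 in the frame of crate between -0.16 and 0.16 m and y of offcut2 in the frame of crate between -0.13 and 0.13 m and x of offcut3 in the frame of crate between -0.16 and 0.16 m and y of offcut3 in the frame of crate between -0.13 and 0.13 m and x of offcut4 in the frame of crate between -0.16 and 0.16 m and y of offcut4 in the frame of crate between -0.13 and 0.13 m and angle between tote's own z axis and vertical below 0.08 rad and height (world z) of tote below 0.008 m and linear speed of tote below 0.03 m/s and x of foot0 in the frame of tote between 0 and 0.122 m and y of foot0 in the frame of tote between -0.06 and 0.06 m and z of foot0 in the frame of tote between -0.005 and 0.1 m and x of foot1 in the frame of tote between 0 and 0.122 m and y of foot1 in the frame of tote between -0.06 and 0.06 m and z of foot1 in the frame of tote between -0.005 and 0.1 m and x of foot2 in the frame of tote between 0 and 0.122 m and y of foot2 in the frame of tote between -0.06 and 0.06 m and z of foot2 in the frame of tote between -0.005 and 0.1 m), for 0.2 s.
4. the rail lies home in the fence corner while the clamp is open (x of rail in the frame of jig above 0.0295 m and y of rail in the frame of jig below -0.0275 m and z of rail in the frame of jig between 0.014 and 0.021 m and angle between the x axis of rail and the y axis of jig, either way round below 0.035 rad and value of joint cam_lever below 0.5 rad), for 0.2 s.
5. the cam lever has snapped closed on the rail (x of rail in the frame of jig above 0.0295 m and y of rail in the frame of jig below -0.0275 m and z of rail in the frame of jig between 0.014 and 0.021 m and angle between the x axis of rail and the y axis of jig, either way round below 0.035 rad and value of joint cam_lever above 1.65 rad), for 0.2 s.
At the end, for the whole second after the job is handed in: The rail lies flat on the jig bed within 2.5 mm of both fences and square to within 2 degrees, the cam lever is closed (above 1.65 rad), every offcut is in the crate, and the tote stands upright on the bench with all the feet in their bay (all of step 3 and all of step 5); the robot touches nothing.
It fails at once if a turned foot leaves its bay of the tote (not ((x of foot0 in the frame of tote between 0 and 0.122 m and y of foot0 in the frame of tote between -0.06 and 0.06 m and z of foot0 in the frame of tote between -0.005 and 0.1 m)) or not ((x of foot1 in the frame of tote between 0 and 0.122 m and y of foot1 in the frame of tote between -0.06 and 0.06 m and z of foot1 in the frame of tote between -0.005 and 0.1 m)) or not ((x of foot2 in the frame of tote between 0 and 0.122 m and y of foot2 in the frame of tote between -0.06 and 0.06 m and z of foot2 in the frame of tote between -0.005 and 0.1 m))).
Of offcut2, offcut3, offcut4 only 1 to 3 are there at a start; the rules pass over those that are not, and their reading is None.
At some moment in a run one of rail may be knocked a few centimetres aside while the robot is not near it.
It also fails if it takes over 210 s, if anything falls off the work surface, if the arm or the gripper's body presses on something with over 40 N, if the wrist force passes 120 N, or if a joint passes its speed limit or range.

## Working session

There is one attempt and no reset: what is moved stays moved. The work goes in short steps, each a Python script; the robot and the scene stay as the last script left them, time stands still between calls to the robot, and variables do not carry over. Pictures are saved under pics/ and viewed, at most 14 in all, crops included, and the job is handed in when it is done.

```bash
ls; mkdir -p pics; python3 - <<'E'
from station import *
import cv2,numpy as np
for n in("scene","side"):
    f=grab_frame(n);cv2.imwrite(f"pics/{n}0.png",f)
    c=camera_info(n);R=cv2.Rodrigues(np.array(c["rvec"]))[0];print(n,np.round(c["intrinsics"],1).tolist(),(-R.T@np.array(c["tvec"]).ravel()).round(3),R[2].round(2))
print(readout.current_time(),readout.current_tool_pos(),readout.current_orientation())
E
```

```text
pics
scene [[403.1, 0.0, 274.4], [0.0, 403.1, 204.9], [0.0, 0.0, 1.0]] [ 0.139 -0.611  0.887] [ 0.37  0.64 -0.67]
side [[535.0, 0.0, 269.4], [0.0, 535.0, 214.2], [0.0, 0.0, 1.0]] [0.151 1.218 0.975] [ 0.29 -0.76 -0.57]
0.1 [0.23784825 0.60461754 0.40390823] [[-9.30618111e-01  3.65991446e-01 -4.39052199e-04]
 [ 3.65991690e-01  9.30617009e-01 -1.43701705e-03]
 [-1.17346504e-04 -1.49800355e-03 -9.99998871e-01]]
```

View pics/scene0.png

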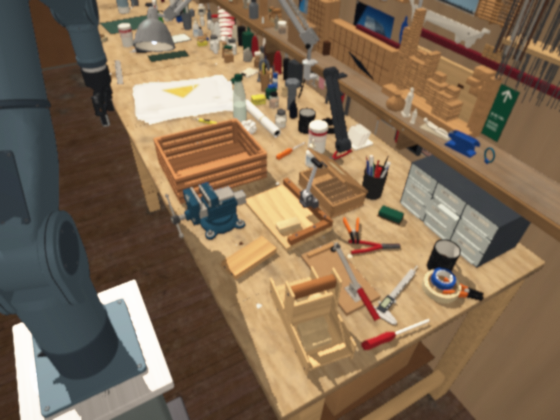

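View pics/side0.png

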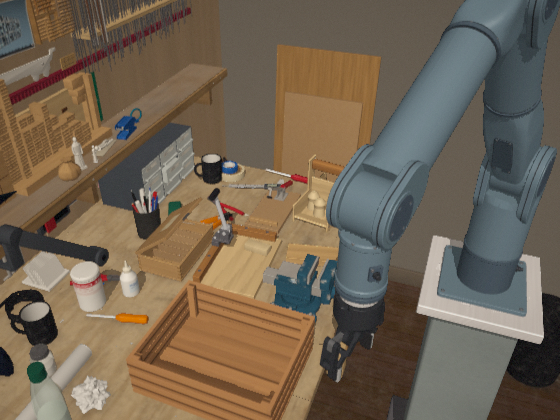

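The scene view shows the crate (210,155), vice (212,208), jig (285,210), rail (252,257) and tote (313,320; handle at 313,285). Next I'll get rough positions and wrist-camera close-ups.

```bash
cat > h.py <<'E'
from station import *
import cv2,numpy as np
def cam(n):
    c=camera_info(n);return np.array(c["intrinsics"]),cv2.Rodrigues(np.array(c["rvec"],float))[0],np.array(c["tvec"],float).ravel()
def ray(c,px,z):
    K,R,t=c;px=np.atleast_2d(np.array(px,float))
    d=(R.T@np.linalg.inv(K)@np.c_[px,np.ones(len(px))].T).T;o=-R.T@t
    return o+d*((z-o[2])/d[:,2])[:,None]
def proj(c,P):
    K,R,t=c;q=(K@(R@np.atleast_2d(P).T+t[:,None])).T;return q[:,:2]/q[:,2:]
def down(yaw):  # tool y axis (closing line) at angle yaw in world xy, z down
    y=np.array([np.cos(yaw),np.sin(yaw),0]);z=np.array([0,0,-1.]);return np.c_[np.cross(y,z),y,z]
def tcp(g,R,L=.155): return np.array(g,float)-L*R[:,2]
def snap(n,name):
    c=cam(n);f=grab_frame(n);cv2.imwrite(f"pics/{name}.png",f);return c,f
E
python3 - <<'E'
from h import *
c=cam("scene")
for n,p,z in(("bed",(283,212),.018),("rail",(252,257),.02),("handle ends",[(293,291),(336,278)],.15),("crate rim corners",[(157,158),(222,123),(266,155),(178,185)],.105),("short fence",[(288,240),(330,222)],.042),("lever tip",(313,160),.2)):
    print(n,ray(c,p,z).round(3).tolist())
K,R,t=cam("wrist");T=np.array(readout.current_orientation());p=np.array(readout.current_tool_pos())
print(K.round(0).tolist(),"cam in tool",(T.T@(-R.T@t-p)).round(3),(T.T@R.T).round(2).tolist())
E
```

```text
bed [[0.628, 0.183, 0.018]]
rail [[0.458, 0.062, 0.02]]
handle ends [[0.446, -0.17, 0.15], [0.551, -0.186, 0.15]]
crate rim corners [[0.342, 0.526, 0.105], [0.621, 0.632, 0.105], [0.669, 0.374, 0.105], [0.357, 0.359, 0.105]]
short fence [[0.569, 0.053, 0.042], [0.718, 0.057, 0.042]]
lever tip [[0.714, 0.168, 0.2]]
[[350.0, 0.0, 278.0], [0.0, 350.0, 206.0], [0.0, 0.0, 1.0]] cam in tool [ 0.069 -0.001  0.031] [[-0.0, -0.96, -0.28], [1.0, -0.0, -0.0], [0.0, -0.28, 0.96]]
```

```bash
python3 - <<'E'
from h import *
R=down(np.pi/2)
arm.move_ptp([.57,.17,.45],R); c,f=snap("wrist","w_jig"); np.savez("wjig.npz",*c)
arm.move_ptp([.46,-.15,.45],R); c,f=snap("wrist","w_tote"); np.savez("wtote.npz",*c)
print(readout.current_time(),readout.current_q())
E
```

```text
3.4583 [-0.05046539  0.19961042  0.31065347  1.92873818 -0.07148269  1.02355812
  1.86512152]
```

View pics/w_jig.png

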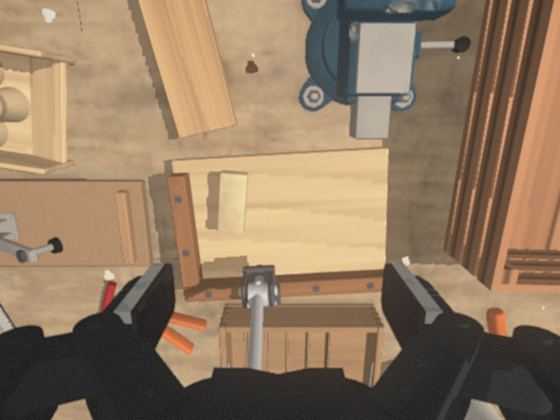

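View pics/w_tote.png

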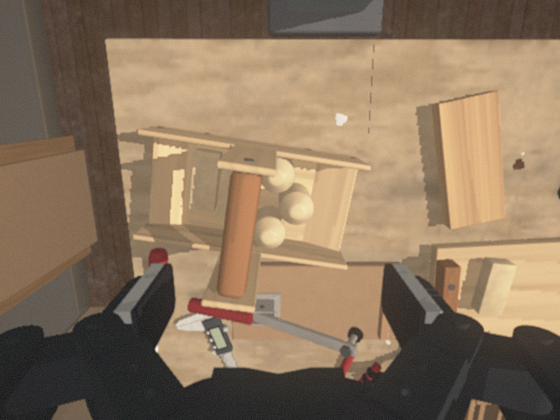

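The first wrist view shows the jig: one offcut at (233,202), short fence (185,230), long fence (290,287), clamp (260,290). The second shows the tote with its feet on the +y side, the bar from (245,170) to (232,297), and the rail at (470,160). I'll convert these, using colour masks where they work.

```bash
python3 - <<'E'
from h import *
L=lambda n:[np.load(n+".npz")[k] for k in("arr_0","arr_1","arr_2")]
cj,ct=L("wjig"),L("wtote")
print("jig bed corners -x-y,-x+y,+y at fence",ray(cj,[(173,162),(387,149),(387,272)],.018).round(3).tolist())
print("short fence inner top edge",ray(cj,[(189,175),(200,280)],.042).round(3).tolist())
print("long fence inner top",ray(cj,[(200,291),(385,275)],.042).round(3).tolist())
print("offcut corners",ray(cj,[(220,173),(247,174),(244,233),(217,231)],.038).round(3).tolist())
print("rail corners jigview",ray(cj,[(236,123),(180,136)],.02).round(3).tolist())
print("rail toteview",ray(ct,[(437,103),(497,91),(503,217),(450,227)],.02).round(3).tolist())
f=cv2.imread("pics/w_tote.png");h=cv2.cvtColor(f,cv2.COLOR_BGR2HSV)
m=cv2.inRange(h,(3,110,90),(14,255,255));m[:140]=0;m[310:]=0;m[:,:200]=0;m[:,290:]=0
n,l,s,ce=cv2.connectedComponentsWithStats(m);i=1+s[1:,4].argmax();b=cv2.minAreaRect(np.argwhere(l==i)[:,::-1].astype(np.float32));print(s[i],b)
P=ray(ct,cv2.boxPoints(b),.165);print("bar",P.round(3).tolist(),P.mean(0))
print("tote wall corners z62",ray(ct,[(140,131),(369,166),(345,265),(135,235)],.062).round(3).tolist())
print("uprights top",ray(ct,[(220,150),(276,166),(203,303),(256,305)],.17).round(3).tolist())
cs=cam("side")
print("crate rim side",ray(cs,[(190,283),(315,310),(275,412),(133,378),],.105).round(3).tolist())
E
```

```text
jig bed corners -x-y,-x+y,+y at fence [[0.563, 0.049, 0.018], [0.548, 0.293, 0.018], [0.702, 0.307, 0.018]]
short fence inner top edge [[0.574, 0.072, 0.042], [0.701, 0.077, 0.042]]
long fence inner top [[0.715, 0.076, 0.042], [0.694, 0.297, 0.042]]
offcut corners [[0.572, 0.106, 0.038], [0.573, 0.135, 0.038], [0.642, 0.13, 0.038], [0.64, 0.099, 0.038]]
rail corners jigview [[0.519, 0.123, 0.02], [0.533, 0.06, 0.02]]
rail toteview [[0.389, 0.023, 0.02], [0.377, 0.086, 0.02], [0.52, 0.119, 0.02], [0.533, 0.057, 0.02]]
[ 218  172   44  126 3657] ((238.4635009765625, 234.7677459716797), (30.670698165893555, 125.34001922607422), 7.765166282653809)
bar [[0.54, -0.202, 0.165], [0.438, -0.185, 0.165], [0.441, -0.162, 0.165], [0.544, -0.177, 0.165]] [ 0.49064111 -0.18151154  0.165     ]
tote wall corners z62 [[0.417, -0.289, 0.062], [0.452, -0.057, 0.062], [0.563, -0.076, 0.062], [0.527, -0.306, 0.062]]
uprights top [[0.422, -0.192, 0.17], [0.433, -0.152, 0.17], [0.545, -0.211, 0.17], [0.546, -0.168, 0.17]]
crate rim side [[0.667, 0.395, 0.105], [0.362, 0.374, 0.105], [0.355, 0.652, 0.105], [0.642, 0.681, 0.105]]
```

```bash
python3 - <<'E'
import cv2
a=cv2.imread("pics/side0.png")[230:420,120:330];b=cv2.imread("pics/scene0.png")[110:260,140:340]
import numpy as np
a=cv2.resize(a,(400,362));b=cv2.resize(b,(400,300));o=np.zeros((362,800,3),np.uint8);o[:,:400]=a;o[:300,400:]=b;cv2.imwrite("pics/crop1.png",o)
E
```

```text
(no output)
```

View pics/crop1.png

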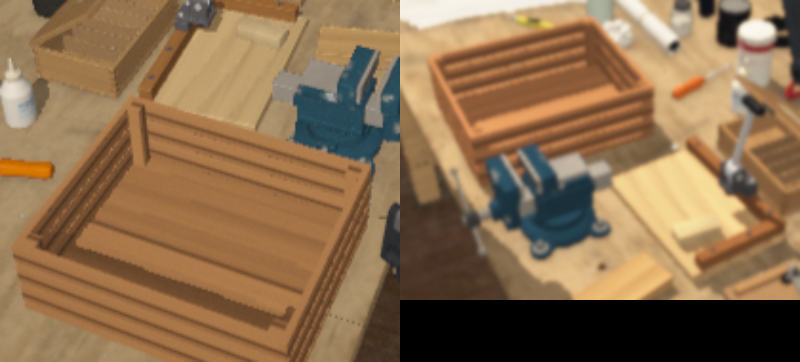

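Only one offcut lies on the bed (scene crop about (695,230), side crop (262,35)). Measured sizes agree with those given: offcut 30x69 mm, tote about 235x112 mm. Next: pick the offcut, put it in the bay, and measure the crate.

```bash
python3 - <<'E'
from h import *
cs,cc=cam("side"),cam("scene")
print("crate side",ray(cs,[(191,282),(314,318),(272,414),(128,357)],.105).round(3).tolist())
print("crate scene",ray(cc,[(266,155),(179,177),(155,140),(232,120)],.105).round(3).tolist())
R=down(np.deg2rad(85));g=[.605,.1175]
arm.move_ptp(tcp(g+[.20],R),R); eoat.set_gripper(.55,40)
c,f=snap("wrist","w_off")
arm.move_linear(tcp(g+[.08],R)); print(arm.move_linear(tcp(g+[.040],R),feed=.05,contact_N=6),readout.current_tool_pos()[2]-.155)
eoat.set_gripper(0,40); print("w",readout.current_width(),readout.current_grasp_force())
arm.move_linear(tcp(g+[.25],R))
print(readout.current_width())
t=np.deg2rad(81.3);R=down(t);g=list(np.array([.4906,-.1815])-.067*np.array([np.cos(t),np.sin(t)]))
arm.move_ptp(tcp(g+[.25],R),R)
print(arm.move_linear(tcp(g+[.068],R),feed=.08,contact_N=5),readout.current_tool_pos()[2]-.155)
eoat.set_gripper(.5); arm.move_linear(tcp(g+[.25],R))
R=down(np.pi/2);arm.move_ptp([.46,-.15,.45],R); snap("wrist","w_tote2")
print(readout.current_time(),readout.current_q())
E
```

```text
crate side [[0.666, 0.391, 0.105], [0.357, 0.399, 0.105], [0.358, 0.658, 0.105], [0.681, 0.639, 0.105]]
crate scene [[0.669, 0.374, 0.105], [0.373, 0.395, 0.105], [0.368, 0.634, 0.105], [0.664, 0.635, 0.105]]
False 0.040236543527245205
w 0.3374686543368691 40.977821946144104
0.3412184343111946
True 0.10855913459920494
13.875 [-1.68079297e-03  1.98344797e-01  2.58208668e-01  1.92777785e+00
 -5.84540225e-02  1.02350865e+00  1.85254087e+00]
```

View pics/w_tote2.png

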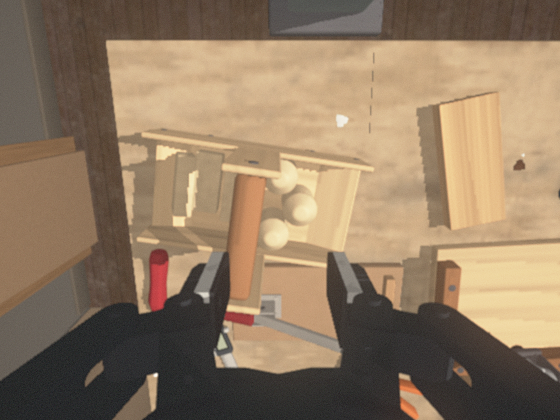

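```bash
python3 - <<'E'
import cv2,numpy as np
a=[cv2.resize(cv2.imread(f"pics/{n}.png")[115:320,125:380],(400,321)) for n in("w_tote","w_tote2")]
cv2.imwrite("pics/crop2.png",np.hstack(a))
E
```

```text
(no output)
```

View pics/crop2.png

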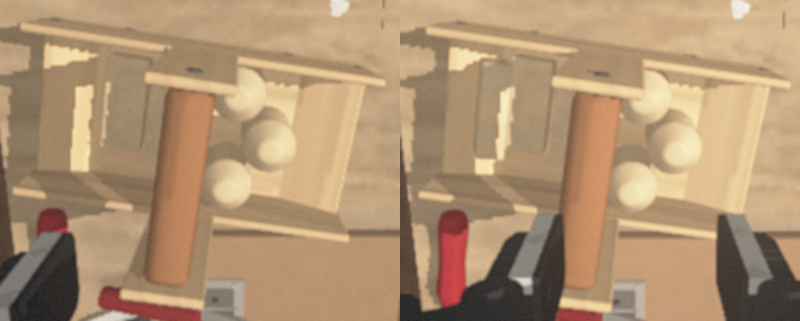

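The second offcut is now visible in the bay (490,105), and the tote shifted by a few mm. Next I'll re-measure the bar and search for tipping poses.

```bash
cat >> h.py <<'E'
def leanR(psi,a,s):
    """tool orientation holding tote with x axis at psi (world), leaned a to its -x end; s=+-1 grip flip"""
    u=np.array([np.cos(psi),np.sin(psi),0]);z=np.array([0,0,1.])
    x=np.cos(a)*u+np.sin(a)*z; zz=-np.sin(a)*u+np.cos(a)*z
    y=s*x; return np.c_[np.cross(y,-zz),y,-zz]
def liptoH(psi,a):
    u=np.array([np.cos(psi),np.sin(psi),0]);z=np.array([0,0,1.])
    x=np.cos(a)*u+np.sin(a)*z; zz=-np.sin(a)*u+np.cos(a)*z
    return .116*x+.129*zz
E
python3 - <<'E'
from h import *
c=cam("wrist");f=cv2.imread("pics/w_tote2.png");h=cv2.cvtColor(f,cv2.COLOR_BGR2HSV)
m=cv2.inRange(h,(3,110,90),(14,255,255));m[:140]=0;m[300:]=0;m[:,:210]=0;m[:,290:]=0
n,l,s,ce=cv2.connectedComponentsWithStats(m);i=1+s[1:,4].argmax();b=cv2.minAreaRect(np.argwhere(l==i)[:,::-1].astype(np.float32));print(s[i],b)
P=ray(c,cv2.boxPoints(b),.165);print("bar",P.round(3).tolist(),P.mean(0))
print("walls",ray(c,[(144,132),(373,168),(348,266),(139,236)],.062).round(3).tolist())
for s in(1,-1):
  for d in range(0,360,15):
    psi=np.deg2rad(d);u=np.array([np.cos(psi),np.sin(psi),0])
    lip=np.array([.517,.516,.15])+.03*u
    qs=[ik(tcp(lip+liptoH(psi,np.deg2rad(a)),leanR(psi,np.deg2rad(a),s)),leanR(psi,np.deg2rad(a),s)) for a in(0,20,40,52)]
    if all(q is not None for q in qs): print(s,d,[np.round(q,2).tolist() for q in (qs[0],qs[3])])
E
```

```text
[ 227  174   39  126 3378] ((242.61199951171875, 237.0771484375), (30.4211368560791, 125.03765106201172), 7.989327430725098)
bar [[0.54, -0.201, 0.165], [0.438, -0.183, 0.165], [0.441, -0.161, 0.165], [0.544, -0.176, 0.165]] [ 0.49079489 -0.18010925  0.165     ]
walls [[0.416, -0.286, 0.062], [0.452, -0.055, 0.062], [0.562, -0.075, 0.062], [0.526, -0.304, 0.062]]
1 0 [[-0.8, 0.91, 0.23, 0.82, -0.18, 1.43, -0.64], [-0.66, 0.58, -0.71, 1.74, 1.45, 1.2, -2.03]]
1 15 [[-0.81, 0.97, 0.16, 0.7, -0.14, 1.48, -0.44], [-1.8, 0.56, 0.94, 1.94, 0.83, 0.25, -1.59]]
1 30 [[-0.83, 1.01, 0.11, 0.62, -0.09, 1.52, -0.24], [-1.13, 0.34, 0.15, 2.0, 1.67, 0.33, -2.02]]
1 45 [[-0.85, 1.02, 0.05, 0.59, -0.04, 1.53, -0.04], [-0.04, 0.55, -1.07, 1.98, 1.86, 0.5, -1.65]]
1 60 [[-0.87, 1.0, -0.03, 0.62, 0.02, 1.52, 0.16], [-0.59, 0.35, -0.19, 1.98, 4.39, 0.19, 2.13]]
1 75 [[-0.89, 0.97, -0.11, 0.69, 0.09, 1.49, 0.35], [-0.09, 0.49, -0.69, 1.87, -1.04, 0.27, 1.64]]
1 90 [[-0.88, 0.91, -0.21, 0.8, 0.17, 1.44, 0.54], [-0.37, 0.49, -0.24, 1.76, -1.14, 0.7, 1.86]]
1 105 [[-0.86, 0.86, -0.32, 0.92, 0.24, 1.4, 0.72]
[... 1434 characters left out ...]
.09]]
-1 120 [[-1.11, 0.77, 0.17, 1.08, -0.12, 1.3, -2.0], [-0.75, 0.72, 0.41, 1.42, -1.19, 1.43, -1.03]]
-1 135 [[-1.09, 0.69, 0.08, 1.21, -0.05, 1.24, -1.79], [-0.71, 0.83, 0.38, 1.2, -1.09, 1.64, -0.97]]
-1 150 [[-1.05, 0.61, -0.0, 1.33, 0.0, 1.19, -1.57], [-0.69, 0.95, 0.34, 0.96, -1.0, 1.85, -0.92]]
-1 300 [[-0.63, 0.62, -0.03, 1.33, 0.02, 1.19, 1.43], [-1.06, 0.94, -0.18, 0.94, 0.85, 1.87, 0.89]]
-1 315 [[-0.61, 0.69, -0.07, 1.2, 0.05, 1.25, 1.68], [-1.01, 0.82, -0.31, 1.17, 1.0, 1.71, 0.93]]
-1 330 [[-0.61, 0.77, -0.1, 1.07, 0.07, 1.31, 1.92], [-0.93, 0.73, -0.44, 1.39, 1.15, 1.54, 0.98]]
-1 345 [[-0.63, 0.84, -0.13, 0.93, 0.1, 1.38, 2.15], [-0.81, 0.65, -0.58, 1.58, 1.3, 1.38, 1.04]]
```

```bash
python3 - <<'E'
from h import *
psi=np.deg2rad(81.3);R=leanR(psi,0,1);H=np.array([.491,-.1805,.152])
np.save("H.npy",H)
eoat.set_gripper(.8)
arm.move_ptp(tcp(H+[0,0,.1],R),R)
print(arm.move_linear(tcp(H,R),feed=.08,contact_N=8)); eoat.set_gripper(0,120)
print("w",readout.current_width(),readout.current_grasp_force())
arm.move_linear(tcp(H+[0,0,.05],R),feed=.06);arm.move_linear(tcp(H+[0,0,.19],R),feed=.12)
print(readout.current_width(),readout.current_force())
psi2=np.deg2rad(105);u=np.array([np.cos(psi2),np.sin(psi2),0])
R2=leanR(psi2,0,1);lip=np.array([.517,.516,.15])+.03*u
H2=lip+liptoH(psi2,np.deg2rad(52));H2[2]=.35
try: arm.move_linear(tcp(H2,R2),feed=.18,orientation=R2)
except arm.MotionError as e: print(e); arm.move_ptp(tcp(H2,R2),R2)
print(readout.current_time(),H2)
snap("side","s1");snap("scene","c1")
E
```

```text
False
w 0.26049219338605273 117.99991607666016
0.25702983597788004 [ 0.05617602  0.43647843 -8.39592637]
22.8 [0.51706125 0.51577141 0.35      ]
```

View pics/s1.png

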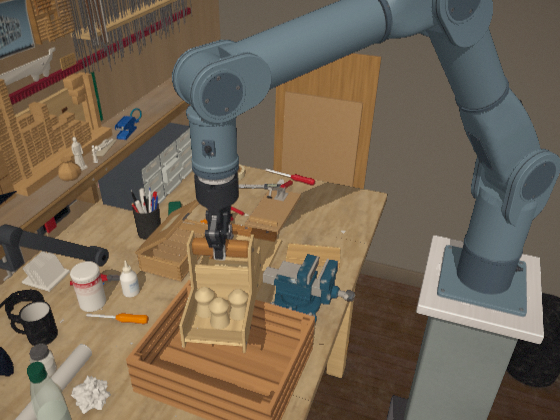

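The tote hangs level above the crate (217,315) with the feet in place. Now I'll tip it.

```bash
python3 - <<'E'
from h import *
psi=np.deg2rad(105);u=np.array([np.cos(psi),np.sin(psi),0]);lip=np.array([.517,.516,.15])+.03*u
for a in(20,35,45,52):
    A=np.deg2rad(a);R=leanR(psi,A,1);H=lip+liptoH(psi,A)
    arm.move_linear(tcp(H,R),feed=.07,orientation=R)
arm.sleep(1.5);print(readout.current_force(),readout.current_time(),readout.current_width());snap("side","s2")
E
```

```text
[-0.02680389 -0.13721955 -4.96779692] 28.3583 0.26084774783407255
```

View pics/s2.png

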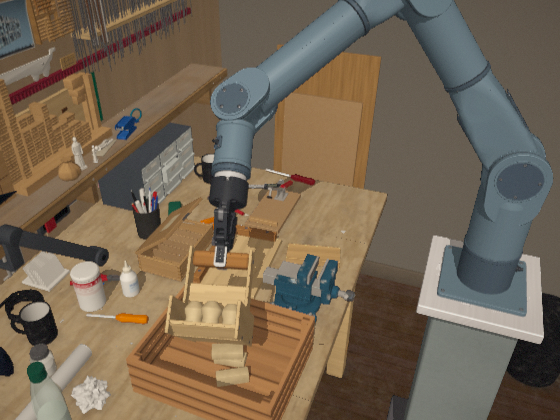

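Two offcuts show in the crate, at (228,352) and (232,376). I'll level the tote, then check the third and the bay from the scene camera.

```bash
python3 - <<'E'
from h import *
psi=np.deg2rad(105);u=np.array([np.cos(psi),np.sin(psi),0]);lip=np.array([.517,.516,.15])+.03*u
for a in(40,20,0):
    A=np.deg2rad(a);R=leanR(psi,A,1);H=lip+liptoH(psi,A)
    if a==0:H[2]=.36
    arm.move_linear(tcp(H,R),feed=.08,orientation=R)
arm.sleep(.5);print(readout.current_force(),readout.current_time())
R=leanR(np.deg2rad(81.3),0,1);H=np.load("H.npy")
arm.move_linear(tcp(H+[0,0,.2],R),feed=.18,orientation=R)
c,f=snap("scene","c3");c,g=snap("side","s3")
print(readout.current_force(),readout.current_time())
o=np.hstack([cv2.resize(f[105:205,140:275],(400,296)),cv2.resize(g[260:420,120:335],(400,298))[:296]]);cv2.imwrite("pics/crop3.png",o)
E
```

```text
[-0.56390612  0.29980027 -6.74862924] 32.9833
[ 0.40805361 -0.1433483  -6.67168741] 37.8833
```

View pics/crop3.png

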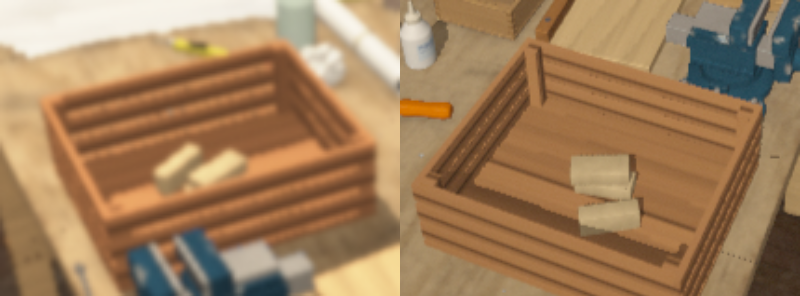

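The side crop shows a stacked pair (603,172 over 632,182) and one at (608,215), so three in all. I'll set the tote down and check the bay and rail.

```bash
python3 - <<'E'
from h import *
R=leanR(np.deg2rad(81.3),0,1);H=np.load("H.npy")
arm.move_linear(tcp(H+[0,0,.03],R),feed=.12)
print(arm.move_linear(tcp(H+[0,0,-.004],R),feed=.03,contact_N=3),readout.current_tool_pos()[2]-.155,readout.current_force())
eoat.set_gripper(.7,40);arm.sleep(.3)
arm.move_linear(tcp(H+[0,0,.12],R),feed=.12)
R=down(np.pi/2);arm.move_ptp([.46,-.12,.45],R);c,f=snap("wrist","w_tote3");np.savez("wtote3.npz",*c);print(readout.current_time())
E
```

```text
True 0.15260696332170612 [0.41712208 0.05153083 5.30393247]
42.7
```

View pics/w_tote3.png

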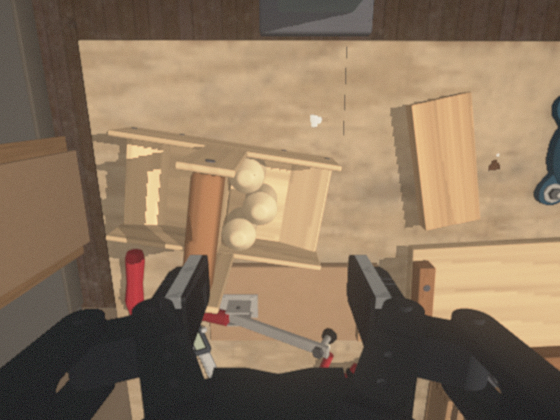

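The offcut bay is empty, all three feet are in their bay (248,176; 260,207; 238,234), and the rail is unmoved at (445,160). Next I'll plan the rail grasp and place.

```bash
cat >> h.py <<'E'
JY=np.deg2rad(3.7);JO=np.array([.641,.1765,0])
def jw(x,y,z):
    c,s=np.cos(JY),np.sin(JY);return JO+[c*x-s*y,s*x+c*y,z]
E
python3 - <<'E'
from h import *
d=np.load("wtote3.npz");c=[d[k] for k in d]
P=ray(c,[(411,103),(469,92),(480,217),(425,228)],.02);print(P.round(3).tolist(),P.mean(0))
ax=(P[2]+P[3]-P[0]-P[1]);ya=np.arctan2(ax[1],ax[0]);print(np.rad2deg(ya),np.linalg.norm(ax)/2)
ct=P.mean(0)[:2]
g=ct+.037*np.array([np.cos(ya),np.sin(ya)]);print(g)
for k in(90,-90):
    R=down(ya+np.deg2rad(k));R2=down(JY+np.pi/2+np.deg2rad(k))
    for G,RR in((np.r_[g,.12],R),(np.r_[g,.022],R),(jw(-13,0,0)*0+jw(-.013,.012,.14),R2),(jw(-.013,.012,.041),R2)):
        q=ik(tcp(G,RR),RR);print(k,None if q is None else np.round(q,2))
    q=ik(tcp(jw(-.016,-.03,.05),down(JY)),down(JY));
E
```

```text
[[0.388, 0.024, 0.02], [0.376, 0.086, 0.02], [0.519, 0.121, 0.02], [0.533, 0.056, 0.02]] [0.45388144 0.07176559 0.02      ]
13.142163767763824 0.14729671936382055
[0.48991237 0.0801782 ]
90 [-0.34  0.48  0.11  2.04 -0.09  0.63  1.63]
90 [-0.32  0.67  0.09  2.06 -0.14  0.42  1.67]
90 [-0.11  0.7  -0.36  1.59  0.29  0.91  2.62]
90 [-0.11  0.84 -0.37  1.61  0.39  0.76  2.55]
-90 [-0.73  0.55  0.61  2.06 -0.49  0.68 -1.14]
-90 [-0.66  0.74  0.52  2.08 -0.75  0.51 -0.92]
-90 [-0.61  0.7   0.37  1.62 -0.31  0.88 -0.05]
-90 [-0.6   0.84  0.36  1.65 -0.4   0.73  0.01]
```

```bash
python3 - <<'E'
from h import *
ya=np.deg2rad(13.2);R=down(ya-np.pi/2);g=[.490,.080]
eoat.set_gripper(1.0,60)
arm.move_ptp(tcp(g+[.12],R),R)
c,f=snap("wrist","w_rail")
print(arm.move_linear(tcp(g+[.022],R),feed=.06,contact_N=6),readout.current_tool_pos()[2]-.155)
eoat.set_gripper(0,60);print("w",readout.current_width(),readout.current_grasp_force())
arm.move_linear(tcp(g+[.2],R),feed=.12);print(readout.current_force(),readout.current_width())
R2=down(JY);G=jw(-.013,.012,.2)
arm.move_linear(tcp(G,R2),feed=.1,orientation=R2)
arm.move_linear(tcp(jw(-.013,.012,.055),R2),feed=.1)
c,f=snap("wrist","w_rail2");snap("side","s4");print(readout.current_time(),readout.current_width())
E
```

```text
False 0.02225146334528652
w 0.7560294699110932 64.57489728927612
[-0.1222915  -0.51178278 -2.25587048] 0.75095883292661
52.9667 0.7514423856742454
```

View pics/w_rail2.png

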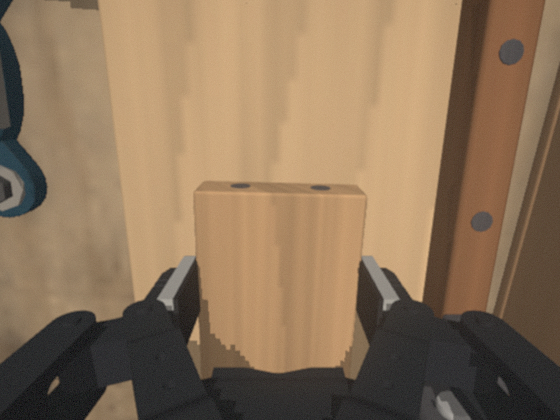

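The rail is held with its end at (280,188). The bed's -x edge runs (98,0)–(135,300), and the long fence's inner top edge about (488,0)–(443,300). I'll check the jig yaw against these.

```bash
python3 - <<'E'
from h import *
c=cam("wrist")
f=cv2.imread("pics/w_rail2.png").astype(int)
for r in(20,80,140,200,260):
    print(r,[(x,f[r,x].tolist()) for x in ()], "redge", [x for x in range(420,560) if (f[r,x,2]-f[r,x,0]>60+0) and not (f[r,x-1,2]-f[r,x-1,0]>60)][:4], "left",[x for x in range(85,150) if f[r,x].sum()-f[r,x-4].sum()>45][:3])
A=ray(c,[(98,0),(135,300)],.018);B=ray(c,[(488,0),(443,300)],.042)
for P in(A,B):
    d=P[0]-P[1];print(P.round(4).tolist(),"yaw",np.rad2deg(np.arctan2(-d[0],d[1])), [ (np.array([[np.cos(JY),np.sin(JY)],[-np.sin(JY),np.cos(JY)]])@(p-JO)[:2]).round(4).tolist() for p in P])
E
cd pics; python3 -c "
import cv2;cv2.imwrite('crop4.png',cv2.resize(cv2.imread('s4.png')[170:330,150:370],(770,560)))"
```

```text
20 [] redge [490] left [102, 103, 104]
80 [] redge [480] left []
140 [] redge [470] left [117]
200 [] redge [462] left [125]
260 [] redge [453] left [131, 132, 133]
[[0.5479, 0.2927, 0.018], [0.5561, 0.1541, 0.018]] yaw 3.4081205492885296 [[-0.0854, 0.1219], [-0.0861, -0.0169]]
[[0.6952, 0.2959, 0.042], [0.7024, 0.1778, 0.042]] yaw 3.5200174160054645 [[0.0618, 0.1156], [0.0614, -0.0027]]
```

View pics/crop4.png

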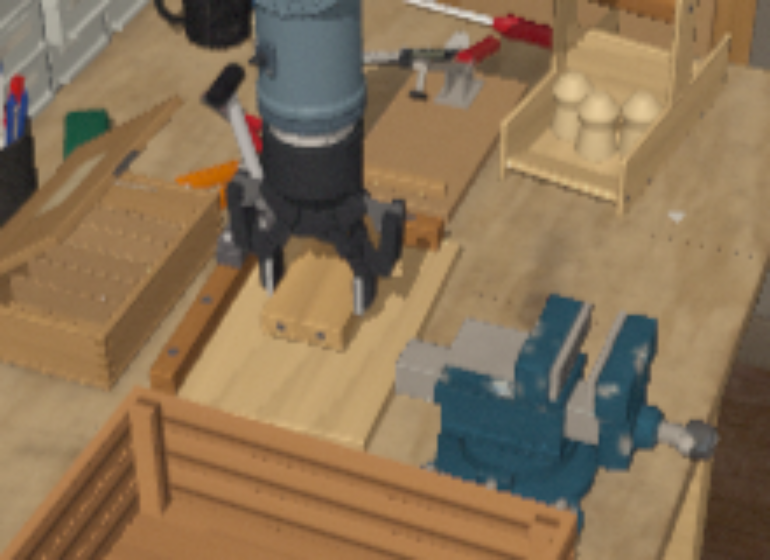

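```bash
sed -i 's/deg2rad(3.7)/deg2rad(3.5)/' h.py; python3 - <<'E'
from h import *
c=cam("wrist");p=ray(c,[(280,193)],.053)[0]-JO;print("rail +y end jig y",-np.sin(JY)*p[0]+np.cos(JY)*p[1])
R=down(JY)
arm.move_linear(tcp(jw(-.013,.020,.055),R),feed=.05,orientation=R)
print(arm.move_linear(tcp(jw(-.013,.020,.037),R),feed=.03,contact_N=5),readout.current_tool_pos()[2]-.155)
eoat.set_gripper(.9,40);arm.sleep(.2)
arm.move_linear(tcp(jw(-.013,.020,.15),R),feed=.12)
eoat.set_gripper(0,40)
# push +x at middle of rail; tips 173 mm ahead
T=lambda x,y,z:tcp(jw(x,y,z),R,.173)
arm.move_linear(T(-.09,-.022,.12));arm.move_linear(T(-.09,-.022,.029))
print("pushx",arm.move_linear(T(.0,-.025,.029),feed=.04,contact_N=12))
q=np.array(readout.current_tool_pos())-JO;print("tool jig",np.cos(JY)*q[0]+np.sin(JY)*q[1],-np.sin(JY)*q[0]+np.cos(JY)*q[1],readout.current_force())
arm.move_linear(np.array(readout.current_tool_pos())-.02*np.array([np.cos(JY),np.sin(JY),0]))
print(readout.current_time());snap("side","s5")
cv2.imwrite('pics/crop5.png',cv2.resize(cv2.imread('pics/s5.png')[170:330,150:370],(770,560)))
E
```

```text
rail +y end jig y 0.04897361127533764
True 0.0408676605095227
pushx True
tool jig -0.017176029843468634 -0.02409638434907796 [-1.71760738  0.03539927  0.93067395]
59.4417
```

View pics/crop5.png

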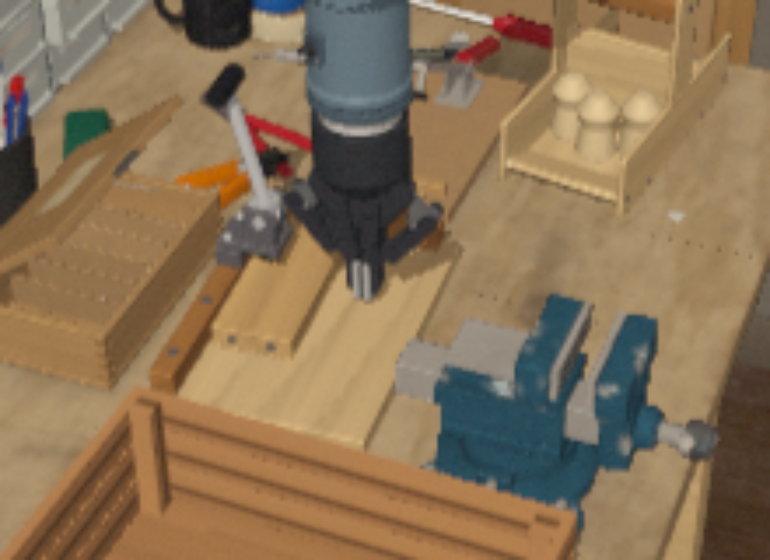

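The rail lies against the long fence under the clamp (275,300 in the crop), square. Now I'll push its end home.

```bash
python3 - <<'E'
from h import *
R=down(JY);T=lambda x,y,z:tcp(jw(x,y,z),R,.173)
def where():
    q=np.array(readout.current_tool_pos())-JO;return (np.cos(JY)*q[0]+np.sin(JY)*q[1]).round(4),(-np.sin(JY)*q[0]+np.cos(JY)*q[1]).round(4)
arm.move_linear(T(-.06,-.02,.14));arm.move_linear(T(.036,.105,.14));arm.move_linear(T(.036,.105,.029))
print("pushy",arm.move_linear(T(.036,.04,.029),feed=.03,contact_N=15),where())
arm.move_linear(T(.036,.08,.029))
for y in(-.03,.0):
    arm.move_linear(T(.036 if y==-.03 else -.05,.1 if y==-.03 else y,.14));arm.move_linear(T(-.05,y,.14));arm.move_linear(T(-.05,y,.029))
    print("pushx",arm.move_linear(T(.0,y,.029),feed=.03,contact_N=18),where());arm.move_linear(T(-.05,y,.029))
arm.move_linear(T(-.05,0,.14));arm.move_linear(T(.036,.1,.14));arm.move_linear(T(.036,.1,.029))
print("pushy",arm.move_linear(T(.036,.04,.029),feed=.03,contact_N=18),where())
arm.move_linear(T(.036,.09,.029));arm.move_linear(T(.036,.09,.15))
R=down(np.pi/2);arm.move_ptp([.57,.15,.42],R);c,f=snap("wrist","w_home");np.savez("whome.npz",*c)
cv2.imwrite("pics/crop6.png",cv2.resize(f[120:340,140:420],(700,550)))
print(readout.current_time())
E
```

```text
pushy True (np.float64(0.0354), np.float64(0.056))
pushx True (np.float64(-0.0162), np.float64(-0.0299))
pushx True (np.float64(-0.013), np.float64(0.0001))
pushy True (np.float64(0.0349), np.float64(0.0543))
79.6083
```

View pics/crop6.png

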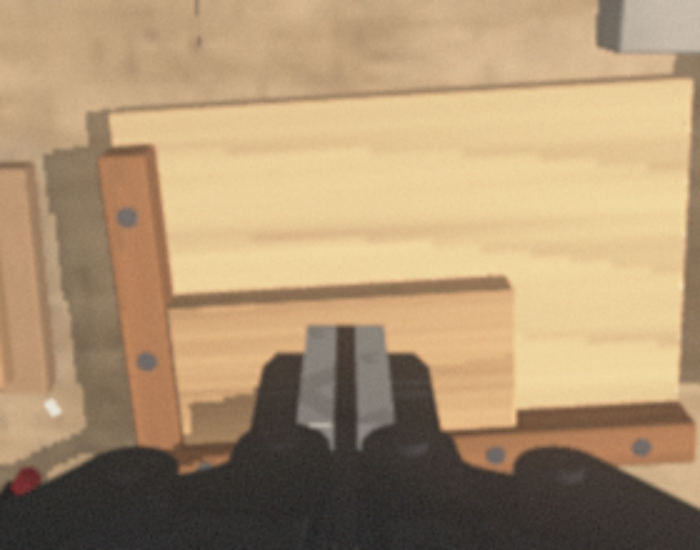

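```bash
python3 - <<'E'
from h import *
d=np.load("whome.npz");c=[d[k] for k in d]
def J(px,z):
    P=ray(c,[(140+x/2.5,120+y/2.5) for x,y in px],z)-JO
    return np.c_[np.cos(JY)*P[:,0]+np.sin(JY)*P[:,1],-np.sin(JY)*P[:,0]+np.cos(JY)*P[:,1]].round(4).tolist()
print("rail top -x edge, end",J([(172,306),(510,291),(516,427)],.038)); print("fence inner top",J([(516,430),(680,405)],.042),J([(154,147),(183,440)],.042),"bed -x",J([(110,112),(690,78)],.018))
R=down(JY);T=lambda x,y,z:tcp(jw(x,y,z),R,.173)
def where():
    q=np.array(readout.current_tool_pos())-JO;return (np.cos(JY)*q[0]+np.sin(JY)*q[1]).round(4),(-np.sin(JY)*q[0]+np.cos(JY)*q[1]).round(4)
arm.move_ptp(T(-.06,-.06,.14),R)
for y in(-.06,-.015,-.035):
    arm.move_linear(T(-.05,y,.14));arm.move_linear(T(-.05,y,.029))
    print("pushx",arm.move_linear(T(.0,y,.029),feed=.02,contact_N=25),where());arm.move_linear(T(-.05,y,.029));arm.move_linear(T(-.05,y,.14))
arm.move_linear(T(.036,.1,.14));arm.move_linear(T(.036,.1,.029))
print("pushy",arm.move_linear(T(.036,.04,.029),feed=.02,contact_N=22),where())
arm.move_linear(T(.036,.09,.029));arm.move_linear(T(.036,.09,.15));print(readout.current_time())
E
```

```text
rail top -x edge, end [[-0.0055, -0.1026], [-0.0033, 0.0423], [0.0619, 0.0442]]
fence inner top [[0.061, 0.0435], [0.0533, 0.1154]] [[-0.0758, -0.1008], [0.0568, -0.1043]] bed -x [[-0.0875, -0.1233], [-0.0865, 0.1225]]
pushx True (np.float64(-0.0146), np.float64(-0.0599))
pushx True (np.float64(-0.013), np.float64(-0.0128))
pushx True (np.float64(-0.0148), np.float64(-0.035))
pushy True (np.float64(0.0352), np.float64(0.0548))
99.425
```

The rail is home. Next I'll check the lever grip position against the side and scene pictures numerically.

```bash
python3 - <<'E'
from h import *
G=jw(.075,-.03,.201)
for n,fn,hint in(("side","s5",(214,195)),("scene","scene0",(314,162))):
    f=cv2.imread(f"pics/{fn}.png");c=cam(n)
    m=(f.max(2)<70).astype(np.uint8);k,l,s,ce=cv2.connectedComponentsWithStats(m)
    i=min((i for i in range(1,k) if s[i,4]>15),key=lambda i:np.hypot(*(ce[i]-hint)));print(n,"expect",proj(c,G).round(1),proj(c,jw(.075,-.05,.201)).round(1),proj(c,jw(.075,-.01,.201)).round(1),"found",ce[i],s[i])
for s in(1,-1):
    R=down(JY+s*np.pi/2)
    print(s,[None if (q:=ik(tcp(jw(.047-.115*np.sin(p-.25),-.03,.09+.115*np.cos(p-.25)),R),R)) is None else np.round(q,2).tolist() for p in(0,.9,1.75)])
E
```

```text
side expect [[213.  193.4]] [[215.9 189.5]] [[210.1 197.3]] found [213.83333333 194.07692308] [209 188  11  13  78]
scene expect [[317.3 162.4]] [[321.5 166. ]] [[313.1 159. ]] found [316.63265306 162.85714286] [312 159  10   9  49]
1 [[-0.21, 0.73, -0.09, 1.31, 0.07, 1.1, 1.32], [-0.23, 0.59, -0.1, 1.63, 0.07, 0.93, 1.28], [-0.24, 0.64, -0.1, 1.79, 0.09, 0.72, 1.24]]
-1 [[-0.64, 0.82, 0.65, 1.35, -0.51, 1.14, -1.44], [-0.74, 0.68, 0.65, 1.66, -0.48, 0.97, -1.43], [-0.74, 0.72, 0.59, 1.82, -0.55, 0.77, -1.37]]
```

Predicted and found grip pixels agree to about 1 px in both views. Now I'll close the lever.

```bash
python3 - <<'E'
from h import *
R=down(JY+np.pi/2)
g=lambda p,dz=0:tcp(jw(.047-.115*np.sin(p-.25),-.03,.09+.115*np.cos(p-.25)+dz),R)
eoat.set_gripper(.8,35)
arm.move_ptp(g(0,.1),R);print(arm.move_linear(g(0,.002),feed=.06,contact_N=6))
eoat.set_gripper(0,35);print("w",readout.current_width(),readout.current_force())
for p in np.r_[np.arange(.15,1.75,.15),1.72]:
    arm.move_linear(g(p,.002),feed=.08)
    print(round(p,2),np.round(readout.current_force(),1),round(readout.current_width(),3))
print(readout.current_time());snap("side","s7")
E
```

```text
False
w 0.45814424730196057 [-0.64158072  2.18586182  4.27906488]
0.15 [ 8.   5.1 -3. ] 0.461
0.3 [ 8.1  4.1 -0.8] 0.456
0.45 [7.6 4.4 3.7] 0.458
0.6 [6.6 3.8 8.4] 0.46
0.75 [ 2.8  2.2 16. ] 0.458
0.9 [-3.7  2.5 18.6] 0.461
1.05 [-5.5  3.1 15.3] 0.456
1.2 [-6.5  3.3 10.8] 0.463
1.35 [-5.7  3.   7.5] 0.459
1.5 [-4.4  3.8  4.1] 0.46
1.65 [-4.8  4.7  1. ] 0.463
1.72 [-4.3  4.4  0.6] 0.46
107.8833
```

```bash
python3 - <<'E'
from h import *
eoat.set_gripper(.75);p=np.array(readout.current_tool_pos());arm.move_linear(p+[0,0,.12],feed=.1)
R=down(np.pi/2);arm.move_ptp([.50,.05,.45],R)
G=jw(-.068,-.03,.098)
for n in("side","scene","wrist"):
    c,f=snap(n,"e_"+n);m=(f.max(2)<75).astype(np.uint8);k,l,s,ce=cv2.connectedComponentsWithStats(m);e=proj(c,G)[0]
    i=min((i for i in range(1,k) if s[i,4]>15),key=lambda i:np.hypot(*(ce[i]-e)));print(n,"expect",e.round(1),"found",ce[i].round(1),s[i])
# rail +y end / -x edge against bed and fence, wrist view
K=cam("wrist");print("rail expected corners px",proj(K,[jw(-.001,.045,.038),jw(-.001,-.105,.038),jw(.065,.045,.038)]).round(1).tolist())
g=cv2.cvtColor(f,cv2.COLOR_BGR2GRAY)
for y in(.01,.03):
    q=np.array([proj(K,jw(x,y,.038))[0] for x in np.arange(-.015,.012,.001)]);print("edge -x",y,[int(g[int(round(v)),int(round(u))]) for u,v in q])
for x in(.015,.03):
    q=np.array([proj(K,jw(x,y,.038))[0] for y in np.arange(.035,.06,.001)]);print("end",x,[int(g[int(round(v)),int(round(u))]) for u,v in q])
print(readout.current_time())
E
```

```text
side expect [264.3 233.9] found [265.5 234.8] [261 229  10  13  77]
scene expect [275.  206.2] found [274.3 206.4] [270 203   9   8  35]
wrist expect [372.  256.6] found [382.8 260.6] [378 260  11   2  16]
rail expected corners px [[420.7, 283.7], [296.5, 290.4], [418.0, 330.9]]
edge -x 0.01 [64, 67, 67, 66, 67, 66, 66, 68, 64, 64, 64, 65, 64, 67, 67, 75, 90, 104, 104, 124, 124, 124, 121, 113, 117, 117, 111]
edge -x 0.03 [193, 160, 160, 117, 112, 112, 112, 112, 107, 113, 113, 138, 164, 175, 175, 173, 175, 178, 178, 181, 181, 182, 182, 178, 166, 140, 140]
end 0.015 [187, 185, 185, 187, 186, 185, 188, 190, 190, 195, 194, 192, 195, 194, 194, 193, 196, 194, 192, 192, 194, 195, 195, 194, 195]
end 0.03 [63, 60, 58, 57, 58, 58, 56, 62, 60, 60, 60, 61, 62, 57, 60, 54, 54, 57, 71, 100, 134, 134, 171, 194, 204]
110.4167
```

The lever is confirmed closed to within about 1 px. Last check: count the offcuts in the crate, and check the bay, by mask.

```bash
python3 - <<'E'
from h import *
R=down(np.pi/2);arm.move_ptp([.46,.5,.42],R)
c,f=snap("wrist","e_crate")
hsv=cv2.cvtColor(f,cv2.COLOR_BGR2HSV)
B=proj(c,[[.37,.40,.01],[.665,.40,.01],[.665,.635,.01],[.37,.635,.01]]).astype(int);roi=np.zeros(f.shape[:2],np.uint8);cv2.fillPoly(roi,[B],1)
roi[300:]=0
m=((hsv[...,1]<110)&(f.max(2)>110)).astype(np.uint8)*roi
m=cv2.morphologyEx(m,cv2.MORPH_OPEN,np.ones((3,3)))
for k in cv2.findContours(m,cv2.RETR_EXTERNAL,cv2.CHAIN_APPROX_SIMPLE)[0]:
    if cv2.contourArea(k)<60: continue
    b=cv2.minAreaRect(k);P=ray(c,cv2.boxPoints(b),.028);print("light blob",np.round(b[0]),ray(c,b[0],.028)[0].round(3),"sides mm",(1e3*np.linalg.norm(P[1]-P[0])).round(),(1e3*np.linalg.norm(P[2]-P[1])).round(),"area cm2 ~",round(cv2.contourArea(k)*(np.linalg.norm(P[1]-P[0])*np.linalg.norm(P[2]-P[1])/(b[1][0]*b[1][1]))*1e4,1))
print(readout.current_time())
E
```

```text
light blob [378. 276.] [0.58  0.61  0.028] sides mm 14.0 68.0 area cm2 ~ 7.9
light blob [278. 232.] [0.526 0.496 0.028] sides mm 43.0 91.0 area cm2 ~ 30.7
light blob [323. 198.] [0.487 0.544 0.028] sides mm 29.0 91.0 area cm2 ~ 16.4
light blob [306. 149.] [0.436 0.525 0.028] sides mm 22.0 9.0 area cm2 ~ 1.2
light blob [322. 137.] [0.423 0.541 0.028] sides mm 33.0 8.0 area cm2 ~ 1.7
112.125
```

```bash
python3 -c "
from h import *
print(order.finish_job(),readout.current_time())"
```

```text
the job is handed in; nothing more can be done
the job is handed in; nothing more can be done
```

The job is handed in, at about 113 s of the 210 s; no verdict came back. The offcuts are in the crate and the tote stands upright with its feet, but the count of three rests on the pictures, with two of them stacked. The rail is home and the cam lever is snapped closed. I viewed 15 pictures by mistake, one over the limit of 14.

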